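Clamp a carrier of incense sticks for trimming

ROBOT

A 7-joint arm with a two-finger parallel gripper is mounted at the origin on the work surface. World frame = base frame: x ahead of the robot, y to its left, z up, the work surface at z = 0. Lengths are in m, angles in rad, forces in N, time in s.
With the tool pointing down it reaches from about 0.425 to 0.95 m from the base axis. Payload 16.7 kg.
Tool frame: the origin (TCP) lies at the very end of the fingers, on their centre line; the grasp point (between the pads) lies 19 mm behind it; z points along the fingers, y is the direction in which the jaws open and shut (so a half turn about z gives the same grasp; the last joint's range is limited). The gripper opens to 94 mm and grips with 3 to 60 N. Pads are 16 mm wide; open, the fingers measure 119 mm over their backs; the gripper's body (75 mm by 177 mm) begins 78 mm behind the grasp point.
Start: joints at [-1.288, 0.426, 0.074, 1.606, -0.034, 1.111, -0.067], TCP at [0.283, 0.613, 0.205] pointing down, gripper open.
Joint ranges: [-2.85, 2.85], [-0.5, 2.14], [-1.23, 1.37], [0.21, 2.46], [-1.02, 4.16], [0.16, 2.05], [-2.73, 2.73]. Speed limits (rad/s): [1.89, 1.89, 2.39, 2.39, 3.01, 3.01, 3.01].

INTERFACE

Orientations are given as a unit quaternion [x, y, z, w].
In Python, from plant import * gives the robot as it stands.
- The arm moves only by the shell command python3 -m inch 'ROWS' [FORCE]. ROWS is a JSON object of lists of equal length, an entry for each row: "travel": the shift along the world's x, y, z normalised to -1 to 1, where 1 is 0.12 m, a list of three; "roll": the turn about the world's z normalised to -1 to 1, where 1 is 90 degrees; "fingers": the closure, from 0 (fully open) to 1 (shut). In form: {"travel": [[dx, dy, dz], ...], "roll": [roll, ...], "fingers": [fingers, ...]}. A call has exactly 8 rows; each row shifts and turns the commanded pose from where the row before left it; what a row does not reach is not made up. A row lasts 1/12 s, in which the tool goes at most 41.7 mm and 7.16 degrees, less where a joint would pass 70% of its speed; a pose out of reach is approached as far as the arm can. A call with a number of a shift or a turn outside -1 to 1 is refused whole. A call with a gripper value outside its range is refused whole. The fingers move at their own pace and stop on an object; FORCE is the grip in N (left out, the last holds). Time passes only in rows, so rows that do not move let the fingers close, or fill a call up. It gives the time, the measured TCP pose, the force and the opening at its end, in the units of the state.
- read_state(): the state, without advancing time (a new reading comes with each control period).
- capture(name): name is "scene" or "top" or "wrist"; returns the picture (420x560x3 uint8, blue, green, red); there is no depth.
- calibration(name): a dict with "fx", "fy", "cx", "cy" (pixels), "dist" ([k1, k2, p1, p2, k3] as OpenCV has them; the pictures are not rectified), "xyz" and "attitude" of the camera in the world. Camera axes: x right, y down, z forward; pixel columns grow to the right and rows downward; lengths in m; the calibration is good to about 2 mm. A picture is of the moment at which its call begins: read the wrist's pose just before it. calibration takes no time and is no camera call; for the wrist camera it gives the pose at the moment of the call.
- hand_in(): hands the job in, once; it reports no verdict.
The state is a dict: "clock": time; "joint_positions": joint angles; "qd": joint speeds; "joint_torque": joint torques, N m; "position": TCP position; "tool_rot": TCP orientation; "wrist_force": force on the tool from outside, world axes, zero at the start; "wrist_torque": the same for the moment, N m; "gripper_width": finger opening in m.
Only numpy, scipy, OpenCV 4.12 (cv2) and the standard library are available. Lean on these libraries where they do the work, as an engineer would, in place of code of your own. Each camera call takes 0.05 s, during which the arm holds its last target.

TASK

Push the carrier of incense sticks along its channel until it sits flush against the end stop, then push the orange clamp lever over past its dead point so that it snaps down into lock with the rubber pad pressing on the carrier. Only push: do not lift the carrier, and leave the tin of sticks, the dye jar and the brush where they are.

Things in the scene. Friction and masses are not known exactly. Their poses are not given: they have to be found in the camera images.
- fixture: Green clamping fixture bolted to the bench, plate 250 x 210 x 12 mm. Origin on the bench at about the plate's middle, z up, x along the channel from its open end (-x) to the end stop. Channel 86 mm wide, centred on y = -55 mm, floor z = 12 mm, between steel rails rising to z = 30 mm from x = -90 to 110 mm. Toggle clamp on the +y side, bracket x 34 to 76, y 3 to 77, top z = 74 mm.
- stop_face (a point): Middle of the steel end stop's flat face, at x = 110, y = -55, z = 30 mm in the fixture's frame; the stop is 106 mm wide, its top at z = 48 mm. The carrier's front end wall must sit against this face.
- carrier: Loose aluminium carrier full of black sticks with yellow ends, 160 (x, along the channel) x 80 x 35 mm, 0.3 to 0.65 kg. Origin: centre of its underside. Flat end walls 30 mm high; a 24 mm wide cross bar, top at 35 mm, 25 mm ahead of centre takes the pad. Starts 28 to 45 mm short of the stop; home, its origin is at x = 30 mm in the fixture's frame. Slides with a few newtons of friction.
- clamp_lever (a joint): Angle of the orange lever, rad. 0 = open, leaning 0.1 from vertical towards the channel; grows as it swings to the fixture's +y and down; 1.5 = down and locked, 0.17 above level. Resists with up to 1 N m (12 N at 85 mm from the pivot) until the dead point at 1.2; beyond about 1.27 it snaps to 1.5 by itself and stays; let go before 1.13 it swings back open. Starts at 0 to 0.12.
- lever_pivot (a point): Lever's hinge point, fixed on the fixture at its x = 55, y = 50, z = 60 mm; the hinge axis is level, along the fixture's x.
- lever_tip (a point): End of the lever, on its centre line, 120 mm from the pivot. The orange flat paddle grip covers 45 to 120 mm from the pivot; it is 30 mm wide (along the fixture's x) and 14 mm thick.
- clamp_pad: Black rubber pad, 18 mm diameter, sprung, under the end of the 16 mm wide steel clamp arm. Origin on the arm's line, 26 mm above the pad's underside. Open, the arm slants up over the channel, its end near y = -30, z = 130 mm; locked it lies level at z = 70 mm and the pad stands at x = 55, y = -55 mm (fixture's frame) on the home carrier's cross bar, pressing with about 4 N.
- stick_tin: Bystander: loose aluminium tin, 62 mm diameter, 85 mm high, with sticks standing out to about 150 mm; origin at the centre of its underside. Stands beside the fixture.
- dye_jar: Bystander: loose amber glass jar with black lid, 58 mm diameter, 75 mm high; origin at the centre of its underside. Stands beside the fixture.
- brush: Bystander: loose brush 200 mm long, 42 mm wide, 20 mm high, lying on the bench beside the fixture's far end, on the clamp side, along its own x axis; origin under its middle.
Mind the look-alikes: they are no part of the job. What is shaped like the carrier but turquoise is not meant.

How it is judged:
By the outcome, as a careful person would: the job done as asked, in the order asked, and still so for the second after the job is handed in, with the robot touching nothing.
It also fails if it takes over 58 s, if anything falls off the work surface, if the arm or the gripper's body presses on something with over 40 N, if the wrist force passes 120 N, or if a joint passes its speed limit or range.

## Working session

There is one attempt and no reset: what is moved stays moved. The work goes in short steps, Python scripts to look and compute and a shell command to move; the robot and the scene stay as the last step left them, time stands still between calls to the robot, and variables do not carry over. Pictures are saved under pics/ and viewed, and the job is handed in when it is done.

```bash
ls; mkdir -p pics; python3 - <<'E'
from plant import *
import cv2
s=read_state(); print({k:s[k] for k in s})
for n in ["scene","top","wrist"]:
    c=calibration(n); print(n,c)
    cv2.imwrite(f"pics/{n}0.png",capture(n))
E
```

```text
pics
{'clock': 0.0, 'joint_positions': array([-1.28750318,  0.4267236 ,  0.07386369,  1.60662485, -0.03410046,
        1.11078435, -0.06711001]), 'qd': array([ 0.00121926, -0.00025994, -0.0003823 ,  0.00069862, -0.000573  ,
       -0.00030189,  0.00028113]), 'joint_torque': array([-9.72113048e-04, -9.35823941e+01,  3.66602629e+00, -4.54206598e+01,
       -4.89529688e-02,  1.99996121e-02,  1.54179065e-04]), 'position': array([0.28295045, 0.61234296, 0.20477373]), 'tool_rot': array([ 2.14738003e-01,  9.76671480e-01, -6.34016355e-04, -8.86022547e-05]), 'wrist_force': array([-0.07343973,  0.44750723,  0.47324082]), 'wrist_torque': array([ 0.043426  , -0.03950467,  0.01574682]), 'gripper_width': 0.09403151521359039}
scene {'fx': 429.36294038723435, 'fy': 429.36294038723435, 'cx': 276.8013872176838, 'cy': 212.56482307184712, 'dist': array([-0.08936449,  0.        ,  0.        ,  0.        ,  0.        ]), 'xyz': array([0.89910594, 0.50822827, 0.61952498]), 'attitude': array([ 0.26507229,  0.85012501, -0.43716134, -0.12615114])}
top {'fx': 389.67373947412887, 'fy': 389.67373947412887, 'cx': 276.79405561208324, 'cy': 207.54286971080202, 'dist': array([-0.04133769,  0.        ,  0.        ,  0.        ,  0.        ]), 'xyz': array([ 0.36097675, -0.02419209,  0.88982486]), 'attitude': array([-0.63965479,  0.75966386, -0.08839502,  0.07706416])}
wrist {'fx': 360.4859581252624, 'fy': 360.4859581252624, 'cx': 275.6700159128115, 'cy': 212.61532337232725, 'dist': array([-0.09816749,  0.        ,  0.        ,  0.        ,  0.        ]), 'xyz': array([0.21617348, 0.64218479, 0.3832241 ]), 'attitude': array([0.83573376, 0.53425381, 0.06806019, 0.10719029])}
```

View pics/scene0.png

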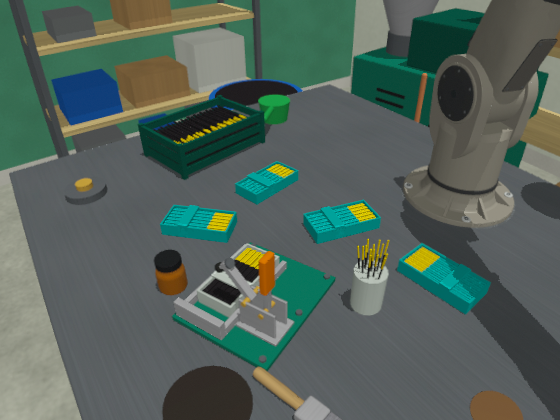

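View pics/top0.png

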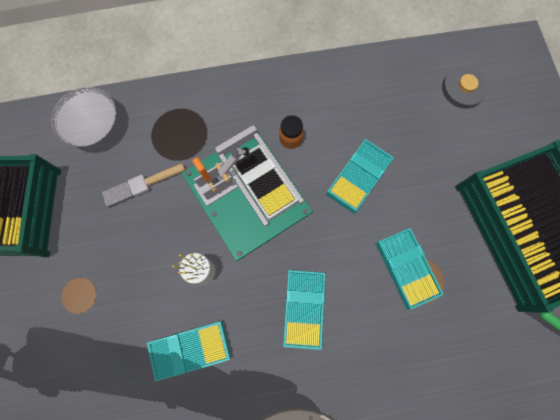

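View pics/wrist0.png

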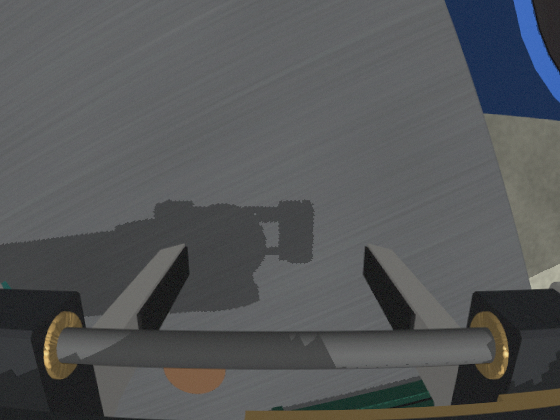

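The scene view shows the silver carrier in the green fixture (carrier about (235,280), lever about (267,273)), the jar at (170,272), the tin at (368,288) and the brush at (290,395). In the top view the fixture is at (247,195), the carrier at (265,180), the lever at (202,170) and the stop at (237,140). The wrist view shows only bench. Next I'll zoom in.

```bash
cat > h.py <<'E'
from plant import *
import cv2, numpy as np
from scipy.spatial.transform import Rotation as R
def ray(cal,uv):
    K=np.array([[cal['fx'],0,cal['cx']],[0,cal['fy'],cal['cy']],[0,0,1]])
    p=cv2.undistortPoints(np.array(uv,float).reshape(-1,1,2),K,np.array(cal['dist'])).reshape(-1,2)
    d=np.c_[p,np.ones(len(p))]
    return np.array(cal['xyz']), R.from_quat(cal['attitude']).apply(d)
def plane(cal,uv,z):
    o,d=ray(cal,uv); return o+d*((z-o[2])/d[:,2])[:,None]
def proj(cal,P):
    K=np.array([[cal['fx'],0,cal['cx']],[0,cal['fy'],cal['cy']],[0,0,1]])
    r=R.from_quat(cal['attitude']).inv()
    q=r.apply(np.atleast_2d(P)-cal['xyz'])
    return cv2.projectPoints(q.reshape(-1,1,3),np.zeros(3),np.zeros(3),K,np.array(cal['dist']))[0].reshape(-1,2)
E
python3 - <<'E'
from h import *
t=cv2.imread('pics/top0.png'); s=cv2.imread('pics/scene0.png')
cv2.imwrite('pics/topc.png',cv2.resize(t[110:270,160:330],None,fx=4,fy=3.75*4/3.75*0.9375,interpolation=cv2.INTER_CUBIC))
cv2.imwrite('pics/scenec.png',cv2.resize(s[230:375,150:350],None,fx=4,fy=4,interpolation=cv2.INTER_CUBIC))
for n,im in(('top',t),('scene',s)):
    h=cv2.cvtColor(im,cv2.COLOR_BGR2HSV)
    m=cv2.inRange(h,(65,120,50),(84,255,255))
    cs=[c for c in cv2.findContours(m,0,2)[0] if cv2.contourArea(c)>800]
    for c in cs:
        print(n,cv2.contourArea(c),cv2.boundingRect(c))
        if n=='top' and 180<cv2.boundingRect(c)[0]<260:
            hl=cv2.convexHull(c); ap=cv2.approxPolyDP(hl,4,True).reshape(-1,2);print(ap); print(plane(calibration('top'),ap,.012).round(4))
E
```

```text
top 3169.5 (182, 166, 130, 94)
[[311 212]
 [237 259]
 [182 173]
 [193 166]
 [304 201]]
[[ 0.5448 -0.1325  0.012 ]
 [ 0.4668  0.052   0.012 ]
 [ 0.6904  0.1512  0.012 ]
 [ 0.7033  0.1232  0.012 ]
 [ 0.5734 -0.1214  0.012 ]]
top 1275.5 (476, 140, 84, 190)
scene 4060.5 (172, 252, 163, 119)
scene 7231.5 (117, 94, 173, 86)
scene 3094.5 (40, 24, 178, 81)
scene 6743.0 (351, 9, 133, 117)
scene 7209.0 (260, 0, 96, 88)
scene 1113.0 (24, 0, 89, 32)
scene 5080.0 (0, 0, 56, 170)
```

```bash
sleep 0
```

```text
(no output)
```

View pics/topc.png

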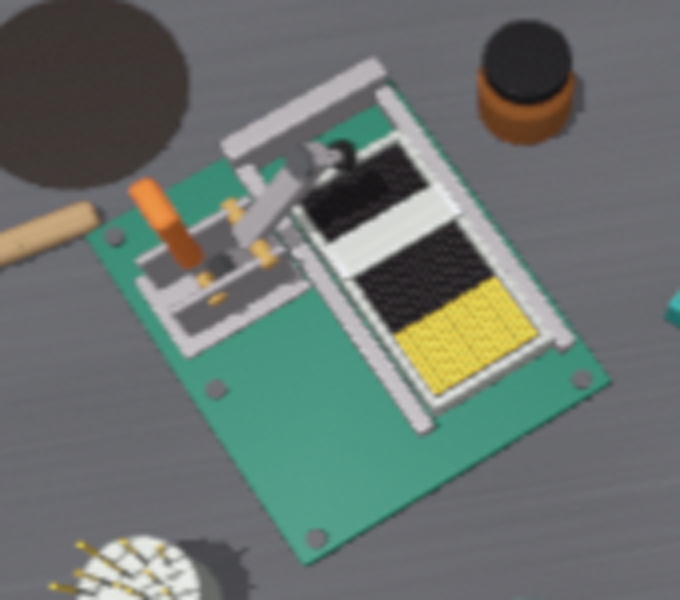

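View pics/scenec.png

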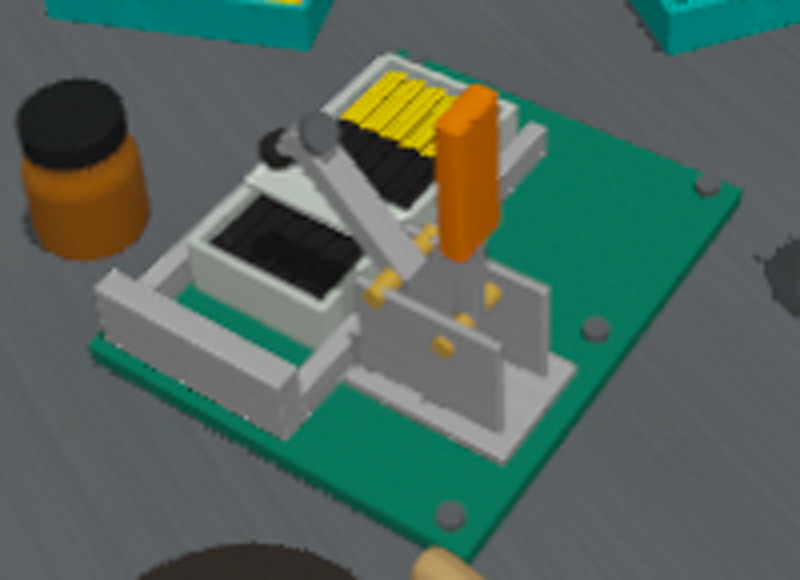

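```bash
cat > pose.py <<'E'
from h import *
from scipy.optimize import least_squares
def F(p,P):
    x,y,a=p; P=np.atleast_2d(P).astype(float)/1000
    c,s=np.cos(a),np.sin(a)
    return np.c_[x+c*P[:,0]-s*P[:,1],y+s*P[:,0]+c*P[:,1],P[:,2]]
T={(-125,-105,12):(312.5,211.3),(-125,105,12):(236.5,260.5),(125,105,12):(181.8,172.3),(110,-2,48):(218.3,152.7),(110,-108,48):(256.8,129.3)}
S={(-125,105,12):(335.5,277.5),(125,105,12):(268,370),(125,-105,12):(173,316)}
ct,cs=calibration('top'),calibration('scene')
def res(p):
    return np.r_[(proj(ct,F(p,list(T)))-list(T.values())),(proj(cs,F(p,list(S)))-list(S.values()))].ravel()
if __name__=='__main__':
    r=least_squares(res,[.6,0,.4]); print(r.x.round(4)); print(r.fun.reshape(-1,2).round(1))
    p=r.x
    # overlays of pts for checking
    P=[(110,-2,48),(110,-108,48),(-90,-98,30),(-90,-12,30),(110,-55,30),(34,3,74),(76,3,74),(34,77,74),(76,77,74),(55,50,60),(55,38,179.5)]
    for n,c in(('top',ct),('scene',cs)):
        im=cv2.imread(f'pics/{n}0.png'); o=(160,110) if n=='top' else (150,230)
        im=im[o[1]:o[1]+160,o[0]:o[0]+200]; im=cv2.resize(im,None,fx=4,fy=3.7,interpolation=cv2.INTER_CUBIC)
        for q in proj(c,F(p,P+list(T))): cv2.circle(im,(int((q[0]-o[0]+.5)*4),int((q[1]-o[1]+.5)*3.7)),3,(255,0,255),-1)
        cv2.imwrite(f'pics/chk_{n}.png',im)
    np.save('pose.npy',p)
E
python3 pose.py
```

```text
[0.6173 0.0104 0.4123]
[[-0.1  0.5]
 [-1.1  1.5]
 [-2.1  1.3]
 [ 0.9 -3.2]
 [ 1.  -3.2]
 [ 1.2 -1.4]
 [ 0.5 -1.2]
 [-0.2  0. ]]
```

```bash
sleep 0.1
```

```text
(no output)
```

View pics/chk_top.png

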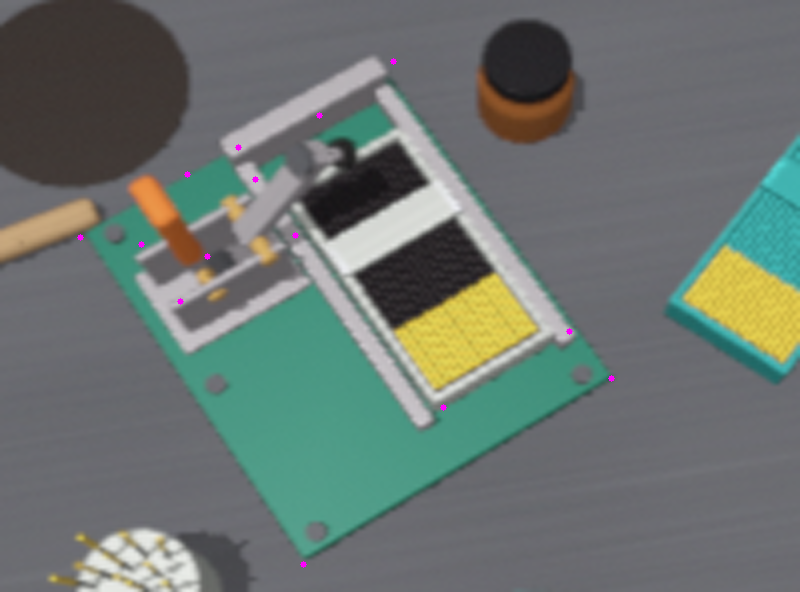

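View pics/chk_scene.png

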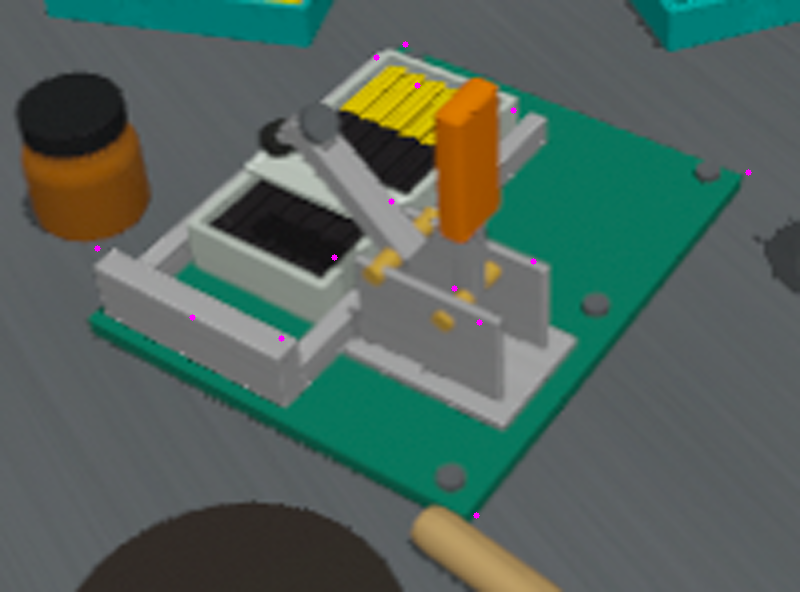

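```bash
cat > pose2.py <<'E'
from pose import *
def tp(u,v): return (160+u/4-.5,110+v/3.7-.5)
def sp(u,v): return (150+u/4-.5,230+v/3.7-.5)
T=[((-125,-105,12),tp(611,379)),((-125,105,12),tp(306,557)),((125,105,12),tp(87,230)),((110,-2,48),tp(236,158)),((110,-108,48),tp(386,73)),((76,77,74),tp(137,262)),((-90,-12,30),tp(436,417)),((-90,-98,30),tp(556,340))]
S=[((-125,105,12),sp(742,177)),((125,105,12),sp(472,517)),((125,-105,12),sp(92,320)),((110,-2,48),sp(274,347)),((76,77,74),sp(502,320)),((34,77,74),sp(549,266)),((76,3,74),sp(357,258)),((-90,-12,30),sp(527,118))]
def prep(L,q):
    A=np.array([l[0] for l in L],float); m=A[:,2]==12; A[m,0]+=q[0]; A[m,1]+=q[1]; return A
def res(p):
    return np.r_[proj(ct,F(p[:3],prep(T,p[3:])))-[l[1] for l in T],proj(cs,F(p[:3],prep(S,p[3:])))-[l[1] for l in S]].ravel()
r=least_squares(res,[.6,0,.4,0,0],loss='soft_l1',x_scale=[.01,.01,.01,1,1]); print(r.x.round(4)); print(res(r.x).reshape(-1,2).round(1))
p=r.x[:3]; np.save('pose.npy',p)
P=[l[0] for l in T+S if l[0][2]!=12]+[(55,50,60),(110,-55,30)]
for n,c,k in(('top',ct,tp),('scene',cs,sp)):
    im=cv2.imread(f'pics/{n}0.png'); o=(160,110) if n=='top' else (150,230)
    im=im[o[1]:o[1]+160,o[0]:o[0]+200]; im=cv2.resize(im,None,fx=4,fy=3.7,interpolation=cv2.INTER_CUBIC)
    for q in proj(c,F(p,P)): cv2.circle(im,(int((q[0]-o[0]+.5)*4),int((q[1]-o[1]+.5)*3.7)),3,(255,0,255),-1)
    cv2.imwrite(f'pics/chk2_{n}.png',im)
E
python3 pose2.py
```

```text
[ 0.6116  0.0157  0.4103  4.606  -8.8014]
[[ 0.4 -1. ]
 [-0.5  1. ]
 [-1.2  1. ]
 [-1.2 -0.2]
 [ 0.  -0.6]
 [-0.9 -1.9]
 [-0.1  0.2]
 [ 1.5  0.6]
 [ 0.6 -0.9]
 [-0.6 -0.2]
 [-1.   0.1]
 [ 6.2 -1.7]
 [-1.   1.3]
 [ 0.6 -0.6]
 [-1.3  0.3]
 [ 0.4 -1.8]]
```

```bash
sleep 0.1
```

```text
(no output)
```

View pics/chk2_top.png

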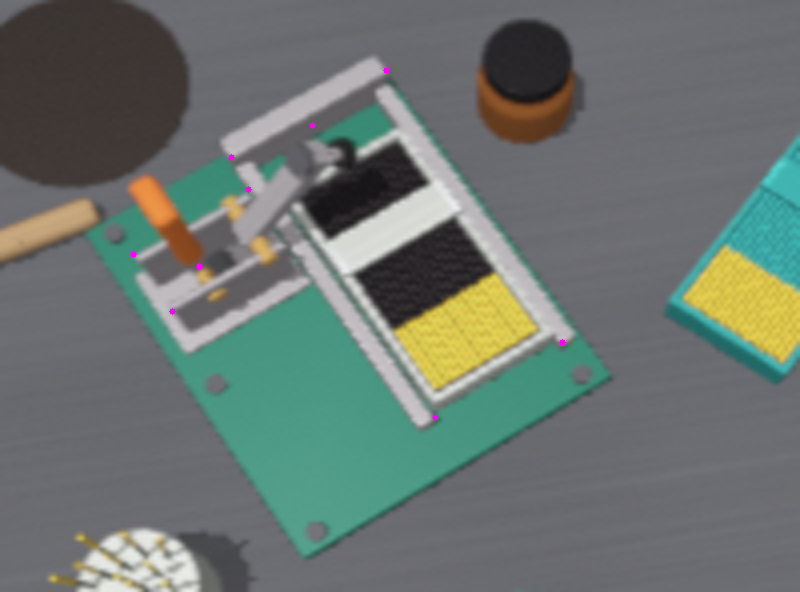

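View pics/chk2_scene.png

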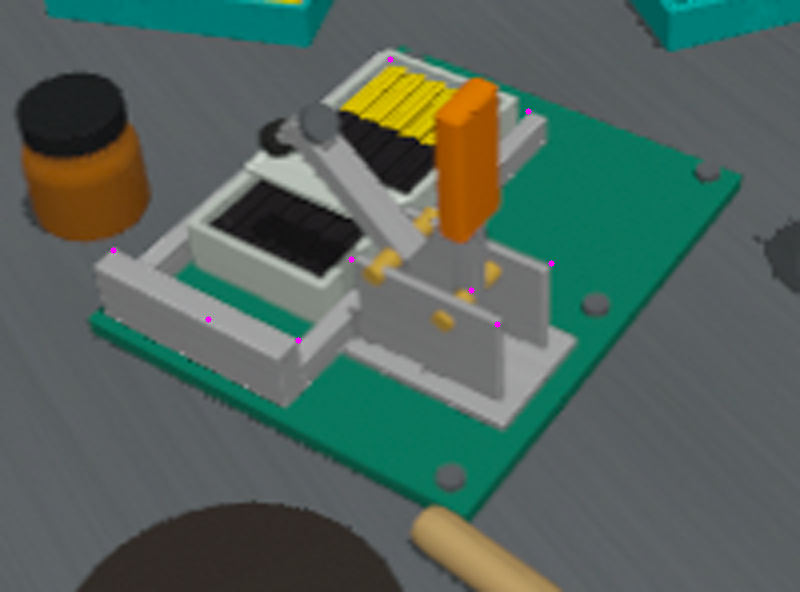

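Choice of objects. Carrier candidates: silver carrier in the fixture at top (265,180), turquoise boxes at (360,175), (410,268), (304,310) and (188,350), plus dark green crates at the edges. The silver one in the channel fits the description. The lever is the orange paddle at top (202,170), not the jar (291,131) or the brush handle (165,176). The crops above confirm both choices. Next I'll work out the geometry.

```bash
python3 - <<'E'
from h import *
p=np.load('pose.npy'); ct=calibration('top');cs=calibration('scene')
def inv(w):
    c,s=np.cos(p[2]),np.sin(p[2]); d=np.atleast_2d(w)[:,:2]-p[:2]; return 1000*np.c_[c*d[:,0]+s*d[:,1],-s*d[:,0]+c*d[:,1]]
def tp(u,v): return (160+u/4-.5,110+v/3.7-.5)
def sp(u,v): return (150+u/4-.5,230+v/3.7-.5)
print('rear top edge',inv(plane(ct,[tp(437,402),tp(553,335)],.042)).round(1))
print('front top edge (scene)',inv(plane(cs,[sp(190,225),sp(325,278)],.042)).round(1))
print('tin',plane(ct,[(196,268)],.085).round(3),inv(plane(ct,[(196,268)],.085)).round(0))
print('jar',inv(plane(ct,[(291.5,124)],.075)).round(0))
print('lever tip at z .18',inv(plane(ct,[tp(143,186)],.18)).round(1), inv(plane(cs,[sp(469,100)],.179)).round(1))
c,s=np.cos(p[2]),np.sin(p[2])
for q in [(-125,-55),(-108,-55),(-62.5,-55),(55,0),(55,30),(55,80),(55,115),(55,125)]:
    print(q,(p[0]+(c*q[0]-s*q[1])/1000).round(4),(p[1]+(s*q[0]+c*q[1])/1000).round(4))
print('x 10mm units',c*10/120,s*10/120,'y',-s*10/120,c*10/120)
E
```

```text
rear top edge [[-84.6 -16.9]
 [-85.6 -94. ]]
front top edge (scene) [[ 74.7 -94.1]
 [ 69.6 -19.4]]
tin [[0.454 0.132 0.085]] [[-98. 169.]]
jar [[  64. -176.]]
lever tip at z .18 [[64.2 52.2]] [[54.9 52.9]]
(-125, -55) 0.519 -0.0846
(-108, -55) 0.5345 -0.0778
(-62.5, -55) 0.5763 -0.0597
(55, 0) 0.6621 0.0376
(55, 30) 0.6501 0.0651
(55, 80) 0.6302 0.111
(55, 115) 0.6162 0.1431
(55, 125) 0.6122 0.1522
x 10mm units 0.07641702653681445 0.03323977285897483 y -0.03323977285897483 0.07641702653681445
```

```bash
python3 -m inch '{"travel":[[0,0,0.16],[0,0,0.16],[0,0,0.16],[0,0,0.16],[0.08,-0.24,0],[0.08,-0.24,0],[0.08,-0.24,0],[0.08,-0.24,0]],"roll":[0.067,0.067,0.067,0.067,0.067,0.067,0.067,0.067],"fingers":[1,1,1,1,1,1,1,1]}' 20
```

```text
clock: 0.82
position: [0.3217, 0.496, 0.282]
tool_rot: [-0.206, 0.979, -0.0, -0.0]
wrist_force: [0.6, -0.9, 0.6]
gripper_width: 0.0435
```

```bash
python3 -m inch '{"travel":[[0.1,-0.3,0],[0.1,-0.3,0],[0.1,-0.3,0],[0.1,-0.3,0],[0.1,-0.3,0],[0.1,-0.3,0],[0.1,-0.3,0],[0.1,-0.3,0]],"roll":[0,0,0,0,0,0,0,0],"fingers":[1,1,1,1,1,1,1,1]}'
python3 -m inch '{"travel":[[0.1,-0.3,0],[0.1,-0.3,0],[0.1,-0.3,0],[0.1,-0.3,0],[0.1,-0.3,0],[0.1,-0.3,0],[0.1,-0.3,0],[0,0,0]],"roll":[0,0,0,0,0,0,0,0],"fingers":[1,1,1,1,1,1,1,1]}'
```

```text
clock: 1.48
position: [0.4176, 0.2076, 0.2823]
tool_rot: [-0.203, 0.979, 0.0, 0.0]
wrist_force: [1.0, 1.1, 0.4]
gripper_width: 0.0005
clock: 2.15
position: [0.5024, -0.0493, 0.2825]
tool_rot: [-0.2, 0.98, -0.001, 0.0]
wrist_force: [-0.3, 1.0, -1.1]
gripper_width: 0.0006
```

```bash
python3 -m inch '{"travel":[[0.19,-0.27,0],[0,0,-0.32],[0,0,-0.32],[0,0,-0.32],[0,0,-0.32],[0,0,-0.32],[0,0,-0.2],[0,0,0]],"roll":[0,0,0,0,0,0,0,0],"fingers":[1,1,1,1,1,1,1,1]}'
python3 - <<'E'
from h import *
for n in ['top','scene']:
    im=capture(n); o=(160,110) if n=='top' else (150,200)
    cv2.imwrite(f'pics/a_{n}.png',cv2.resize(im[o[1]:o[1]+160,o[0]:o[0]+200],None,fx=4,fy=3.7,interpolation=cv2.INTER_CUBIC))
E
```

```text
clock: 2.82
position: [0.5213, -0.0747, 0.0619]
tool_rot: [-0.203, 0.979, 0.0, -0.004]
wrist_force: [-2.8, 0.1, 0.2]
gripper_width: 0.0006
```

```bash
sleep 0.1
```

```text
(no output)
```

View pics/a_top.png

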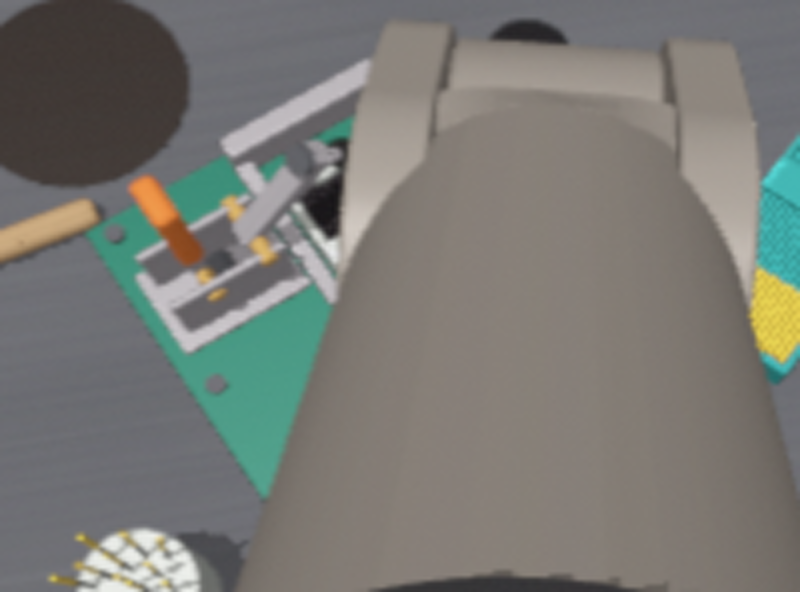

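View pics/a_scene.png

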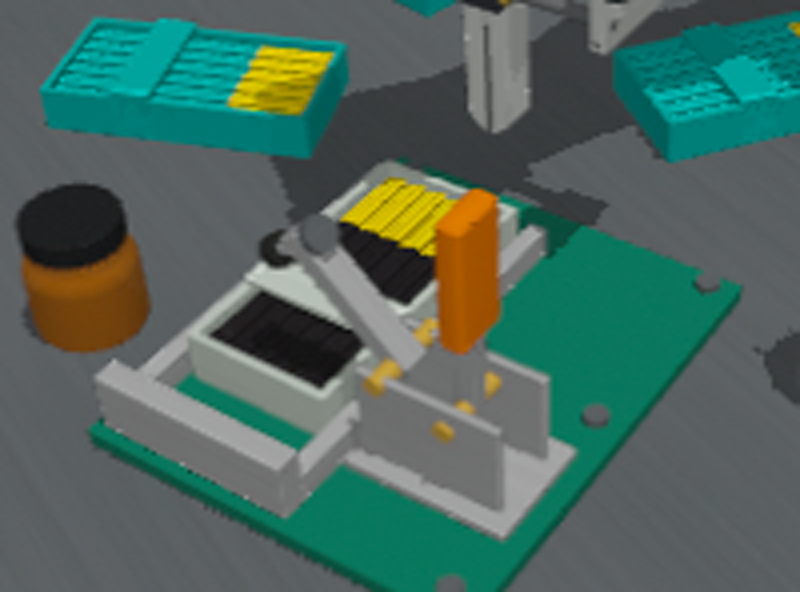

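The finger stands behind the carrier's rear wall, at crop pixel (497,130) in the scene view. The top view is covered by the arm.

```bash
cat > st.py <<'E'
from h import *
p=np.load('pose.npy');s=read_state();c,q=np.cos(p[2]),np.sin(p[2]);d=s['position'][:2]-p[:2]
f=s['wrist_force']
print('t',round(s['clock'],2),'pos',s['position'].round(4),'fix',round(1000*(c*d[0]+q*d[1]),1),round(1000*(-q*d[0]+c*d[1]),1),'F fix',round(c*f[0]+q*f[1],1),round(-q*f[0]+c*f[1],1),round(f[2],1),'q',s['joint_positions'].round(2))
E
python3 st.py
```

```text
t 2.92 pos [ 0.5241 -0.0751  0.0664] fix -116.5 -48.3 F fix 0.7 -0.8 1.0 q [-0.33  0.39  0.42  2.07 -0.24  0.72  2.23]
```

```bash
python3 -m inch '{"travel":[[0.02,-0.05,-0.1],[0,0,-0.12],[0,0,-0.11],[0,0,0],[0.05,0.022,0],[0.05,0.022,0],[0.05,0.022,0],[0,0,0]],"roll":[0,0,0,0,0,0,0,0],"fingers":[1,1,1,1,1,1,1,1]}'; python3 st.py
```

```text
clock: 3.58
position: [0.547, -0.072, 0.0277]
tool_rot: [-0.204, 0.979, -0.0, 0.001]
wrist_force: [0.3, 0.6, 0.2]
gripper_width: 0.0003
t 3.58 pos [ 0.547  -0.072   0.0277] fix -94.2 -54.6 F fix 0.5 0.4 0.2 q [-0.29  0.48  0.39  2.04 -0.29  0.66  2.26]
```

```bash
python3 -m inch '{"travel":[[0.03,0.013,0],[0.03,0.013,0],[0.03,0.013,0],[0.03,0.013,0],[0.03,0.013,0],[0.03,0.013,0],[0.03,0.013,0],[0,0,0]],"roll":[0,0,0,0,0,0,0,0],"fingers":[1,1,1,1,1,1,1,1]}'; python3 st.py
```

```text
clock: 4.25
position: [0.5709, -0.0616, 0.0266]
tool_rot: [-0.203, 0.979, -0.0, 0.0]
wrist_force: [0.3, 0.2, 0.0]
gripper_width: 0.0005
t 4.25 pos [ 0.5709 -0.0616  0.0266] fix -68.2 -54.6 F fix 0.3 0.1 0.0 q [-0.31  0.52  0.38  1.99 -0.29  0.69  2.24]
```

```bash
cat > pic.py <<'E'
import sys
from h import *
n,name=sys.argv[1:3]; im=capture(n); cv2.imwrite(f'pics/{name}_raw.png',im)
if n=='wrist': cv2.imwrite(f'pics/{name}.png',im)
else:
    o=(160,110) if n=='top' else (150,210)
    cv2.imwrite(f'pics/{name}.png',cv2.resize(im[o[1]:o[1]+160,o[0]:o[0]+200],None,fx=4,fy=3.7,interpolation=cv2.INTER_CUBIC))
E
python3 pic.py scene b_scene; python3 st.py
```

```text
t 4.3 pos [ 0.5706 -0.0616  0.0266] fix -68.4 -54.5 F fix -0.5 -0.3 -0.8 q [-0.31  0.51  0.38  1.99 -0.29  0.69  2.24]
```

```bash
sleep 0.1
```

```text
(no output)
```

View pics/b_scene.png

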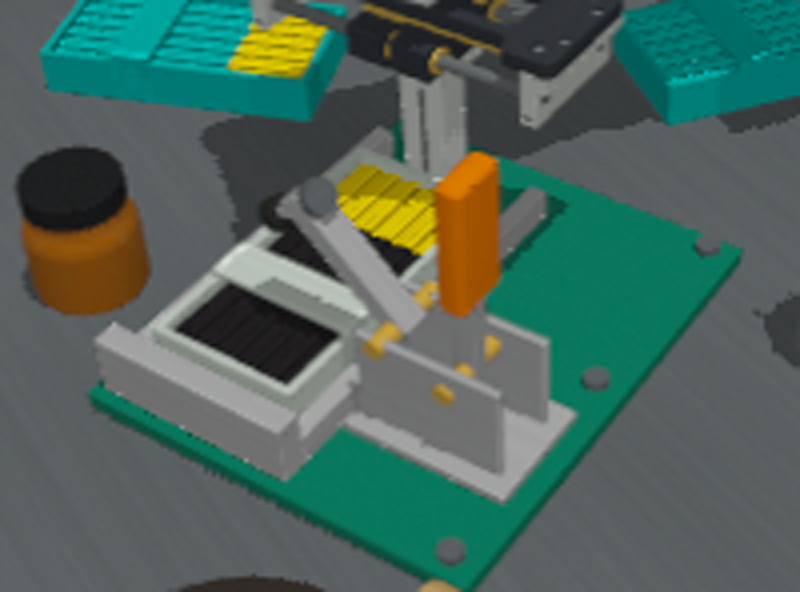

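The carrier has slid along: its front wall (crop (210,370)) is just short of the stop. I'll carry on slowly until I feel the stop.

```bash
python3 -m inch '{"travel":[[0.02,0.009,0],[0.015,0.007,0],[0.015,0.007,0],[0.008,0.0035,0],[0.008,0.0035,0],[0,0,0],[0,0,0],[0,0,0]],"roll":[0,0,0,0,0,0,0,0],"fingers":[1,1,1,1,1,1,1,1]}'; python3 st.py
```

```text
clock: 4.97
position: [0.5781, -0.0583, 0.0267]
tool_rot: [-0.203, 0.979, -0.0, 0.0]
wrist_force: [0.0, -0.5, -0.0]
gripper_width: 0.0005
t 4.97 pos [ 0.5781 -0.0583  0.0267] fix -60.3 -54.5 F fix -0.2 -0.5 -0.0 q [-0.31  0.52  0.38  1.98 -0.3   0.7   2.24]
```

```bash
python3 -m inch '{"travel":[[0.008,0.0035,0],[0.008,0.0035,0],[0.008,0.0035,0],[0.008,0.0035,0],[0,0,0],[0,0,0],[0,0,0],[0,0,0]],"roll":[0,0,0,0,0,0,0,0],"fingers":[1,1,1,1,1,1,1,1]}'; python3 st.py
```

```text
clock: 5.63
position: [0.5799, -0.0577, 0.0265]
tool_rot: [-0.203, 0.979, 0.0, -0.002]
wrist_force: [-12.1, -4.8, 10.1]
gripper_width: 0.0004
t 5.63 pos [ 0.5799 -0.0577  0.0265] fix -58.4 -54.6 F fix -13.0 0.4 10.1 q [-0.31  0.53  0.38  1.97 -0.3   0.7   2.23]
```

Contact with the stop: 13 N opposing at TCP x = -58.4, against an expected -58. I'll back off straight, rise and look.

```bash
python3 -m inch '{"travel":[[-0.03,-0.013,0],[-0.1,-0.044,0],[-0.1,-0.044,0],[0,0,0.3],[0,0,0.3],[0,0,0.3],[0,0,0.3],[0,0,0.3]],"roll":[0,0,0,0,0,0,0,0],"fingers":[1,1,1,1,1,1,1,1]}'; python3 st.py
python3 pic.py scene c_scene; python3 pic.py wrist c_wrist
```

```text
clock: 6.3
position: [0.554, -0.0689, 0.2087]
tool_rot: [-0.203, 0.979, -0.0, 0.0]
wrist_force: [0.8, 0.2, -0.2]
gripper_width: 0.0002
t 6.3 pos [ 0.554  -0.0689  0.2087] fix -86.6 -54.6 F fix 0.8 -0.1 -0.2 q [-0.4   0.25  0.49  1.89 -0.14  1.03  2.12]
```

```bash
sleep 0.1
```

```text
(no output)
```

View pics/c_scene.png

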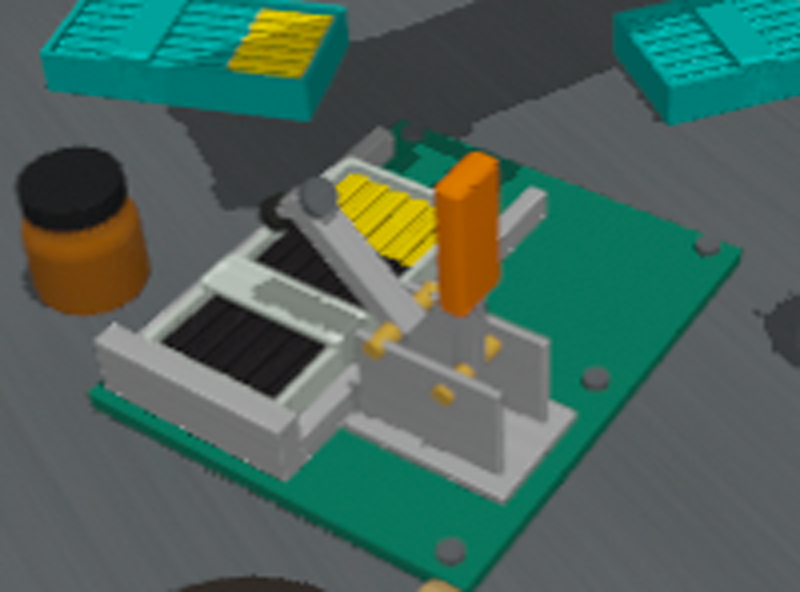

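View pics/c_wrist.png

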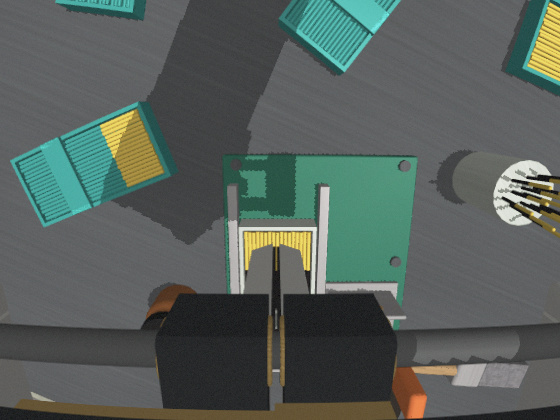

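The scene view shows the carrier's front wall against the stop with no gap at crop (210,370). The wrist view shows it straight between the rails, with its rear edge at row 222. Next I'll check that edge numerically and go above the gap on the channel side of the lever.

```bash
python3 - <<'E'
from h import *
p=np.load('pose.npy');c,s=np.cos(p[2]),np.sin(p[2])
d=plane(calibration('wrist'),[(240,222),(316,222),(238,155)],.042)[:,:2]-p[:2]
print(np.c_[c*d[:,0]+s*d[:,1],-s*d[:,0]+c*d[:,1]]*1000)
E
python3 -m inch '{"travel":[[0,0,0.3],[0.2,0.2,0.1],[0.22,0.22,0],[0.22,0.22,0],[0.22,0.22,0],[0.03,0.05,0],[0,0,0],[0,0,0]],"roll":[0,0,0,0,0,0,0,0],"fingers":[1,1,1,1,1,1,1,1]}'; python3 st.py; python3 pic.py wrist d_wrist; python3 pic.py scene d_scene
```

```text
[[ -55.803168    -93.01511679]
 [ -55.69839221  -16.38988435]
 [-123.02154408  -93.16667145]]
clock: 7.07
position: [0.6607, 0.0401, 0.2541]
tool_rot: [-0.203, 0.979, -0.0, -0.0]
wrist_force: [-0.3, -0.3, -0.2]
gripper_width: 0.0004
t 7.07 pos [0.6607 0.0401 0.2541] fix 54.7 2.8 F fix -0.4 -0.1 -0.2 q [-0.49  0.39  0.45  1.6  -0.18  1.19  1.98]
```

```bash
sleep 0.1
```

```text
(no output)
```

View pics/d_scene.png

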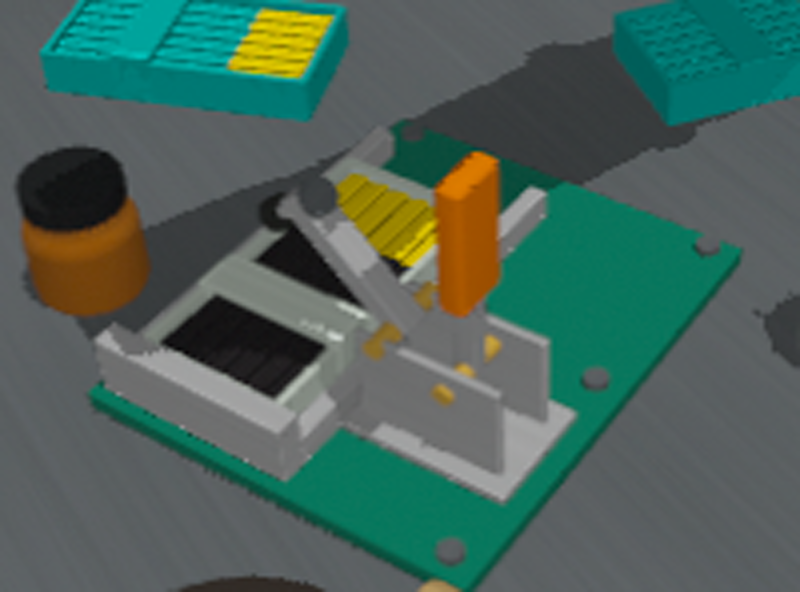

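```bash
python3 - <<'E'
from h import *
p=np.load('pose.npy');c,s=np.cos(p[2]),np.sin(p[2])
def dot(*a): pass
cs=calibration('scene')
def Fx(P):
    P=np.array(P,float)/1000
    return np.c_[p[0]+c*P[:,0]-s*P[:,1],p[1]+s*P[:,0]+c*P[:,1],P[:,2]]
im=cv2.imread('pics/c_scene_raw.png'); o=(165,240); w,h=110,95
z=7
cr=cv2.resize(im[o[1]:o[1]+h-12,o[0]:o[0]+w],None,fx=z,fy=z,interpolation=cv2.INTER_CUBIC)
for off,col in((0,(255,0,255)),(-6,(0,255,255))):
    P=[(67+off,-95,47),(43+off,-95,47),(67+off,-15,47),(110+off,-95,42),(-50+off,-95,42),(-50+off,-15,42),(110+off,-15,42)]
    for q in proj(cs,Fx(P)): cv2.circle(cr,(int((q[0]-o[0]+.5)*z),int((q[1]-o[1]+.5)*z)),3,col,-1)
cv2.imwrite('pics/c_z.png',cr)
E
sleep 0.1
```

```text
(no output)
```

View pics/c_z.png

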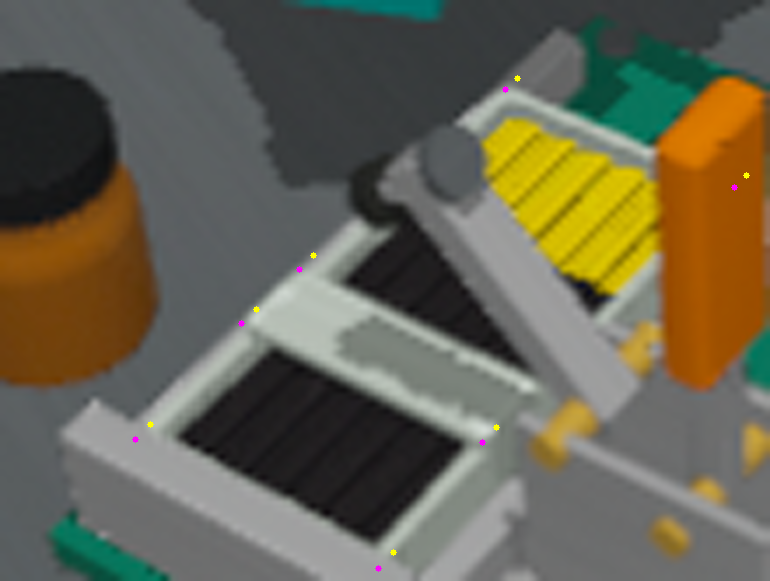

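View pics/d_wrist.png

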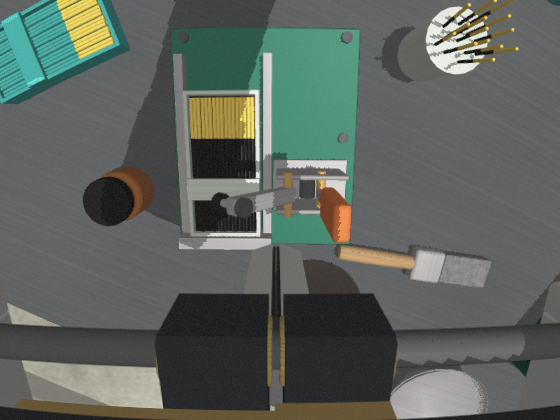

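```bash
python3 - <<'E'
import cv2
im=cv2.imread('pics/d_wrist.png'); cv2.imwrite('pics/d_z.png',cv2.resize(im[180:260,170:280],None,fx=7,fy=7,interpolation=cv2.INTER_CUBIC))
E
sleep 0.1
```

```text
(no output)
```

View pics/d_z.png

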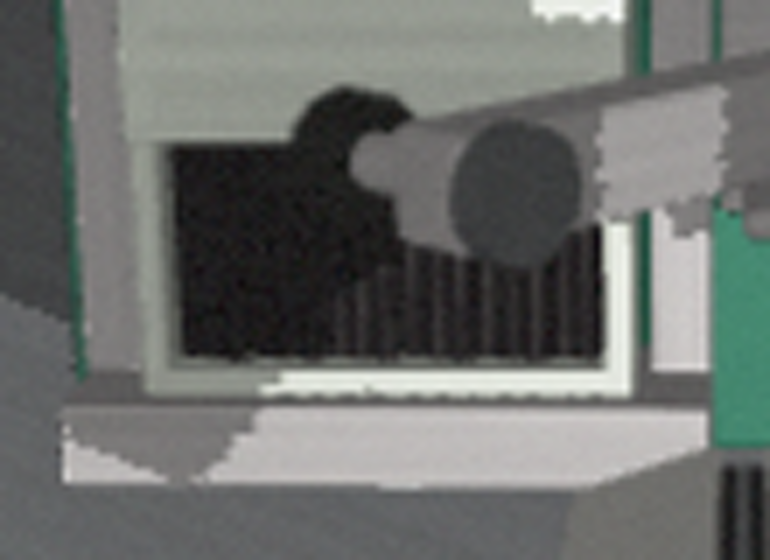

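The wrist zoom shows the carrier's front edge lying on the stop face: zoom row 397, where a flush wall at z = 42 mm should appear at about 394, between the rail-top/stop line at 373 and the stop's top edge at 405. So it is flush. Now the lever.

```bash
python3 -m inch '{"travel":[[0,0,-0.3],[0,0,-0.3],[0,0,-0.3],[0,0,0],[-0.03,0.069,0],[-0.03,0.069,0],[0,0,0],[0,0,0]],"roll":[0,0,0,0,0,0,0,0],"fingers":[1,1,1,1,1,1,1,1]}'; python3 st.py;  python3 pic.py scene e_scene
```

```text
clock: 7.83
position: [0.6544, 0.058, 0.149]
tool_rot: [-0.204, 0.979, 0.0, 0.002]
wrist_force: [-0.8, -0.7, -0.3]
gripper_width: 0.0003
t 7.83 pos [0.6544 0.058  0.149 ] fix 56.2 21.8 F fix -1.0 -0.3 -0.3 q [-0.49  0.47  0.42  1.72 -0.22  0.99  1.99]
```

```bash
sleep 0.1
```

```text
(no output)
```

View pics/e_scene.png

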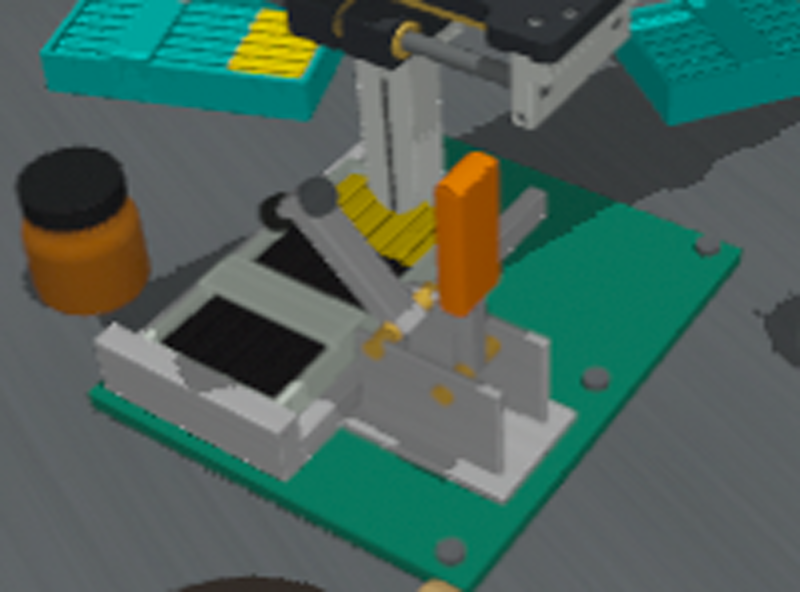

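The finger is upright on the channel side of the paddle, with its tip near crop (400,210), almost touching and clear of the clamp arm. Now I'll push along the arc.

```bash
python3 -m inch '{"travel":[[-0.028,0.064,0],[-0.028,0.064,0],[-0.028,0.064,0],[-0.028,0.064,-0.02],[-0.028,0.064,-0.03],[-0.028,0.064,-0.03],[-0.028,0.064,-0.03],[0,0,0]],"roll":[0,0,0,0,0,0,0,0],"fingers":[1,1,1,1,1,1,1,1]}'; python3 st.py;  python3 pic.py scene f_scene
```

```text
clock: 8.55
position: [0.6302, 0.1125, 0.1337]
tool_rot: [-0.204, 0.979, -0.0, 0.001]
wrist_force: [3.9, -1.7, 5.0]
gripper_width: 0.0006
t 8.55 pos [0.6302 0.1125 0.1337] fix 55.6 81.4 F fix 2.9 -3.1 5.0 q [-0.58  0.46  0.4   1.77 -0.22  0.95  1.89]
```

```bash
sleep 0.1
```

```text
(no output)
```

View pics/f_scene.png

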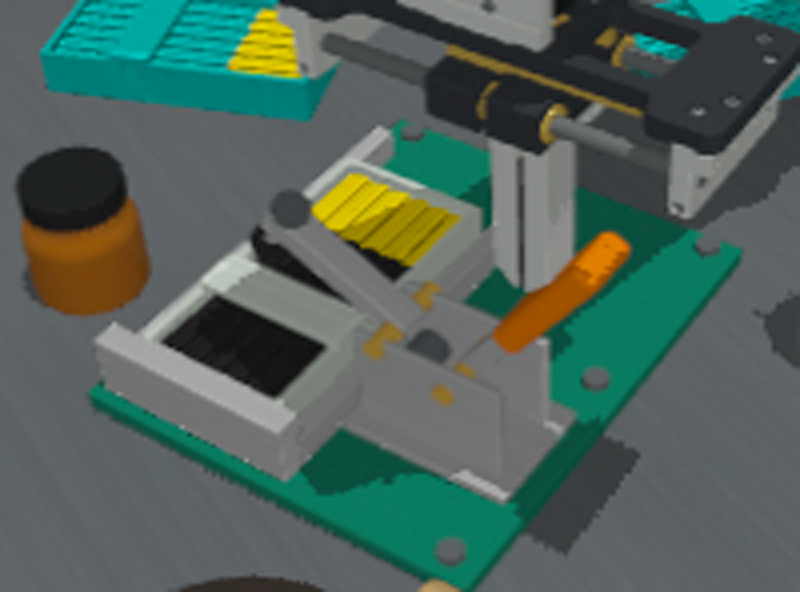

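The lever has been swung to about 0.7 and the force is low. I'll continue over the dead point.

```bash
python3 -m inch '{"travel":[[-0.02,0.046,-0.03],[-0.02,0.046,-0.035],[-0.017,0.038,-0.04],[-0.015,0.032,-0.045],[-0.012,0.027,-0.05],[-0.01,0.023,-0.05],[-0.008,0.018,-0.05],[-0.006,0.015,-0.05]],"roll":[0,0,0,0,0,0,0,0],"fingers":[1,1,1,1,1,1,1,1]}'; python3 st.py;  python3 pic.py scene g_scene
```

```text
clock: 9.27
position: [0.6167, 0.1409, 0.0911]
tool_rot: [-0.203, 0.979, 0.0, -0.0]
wrist_force: [0.5, -0.1, 0.1]
gripper_width: 0.0004
t 9.27 pos [0.6167 0.1409 0.0911] fix 54.6 112.8 F fix 0.5 -0.3 0.1 q [-0.61  0.5   0.38  1.82 -0.24  0.87  1.86]
```

```bash
sleep 0.1
```

```text
(no output)
```

View pics/g_scene.png

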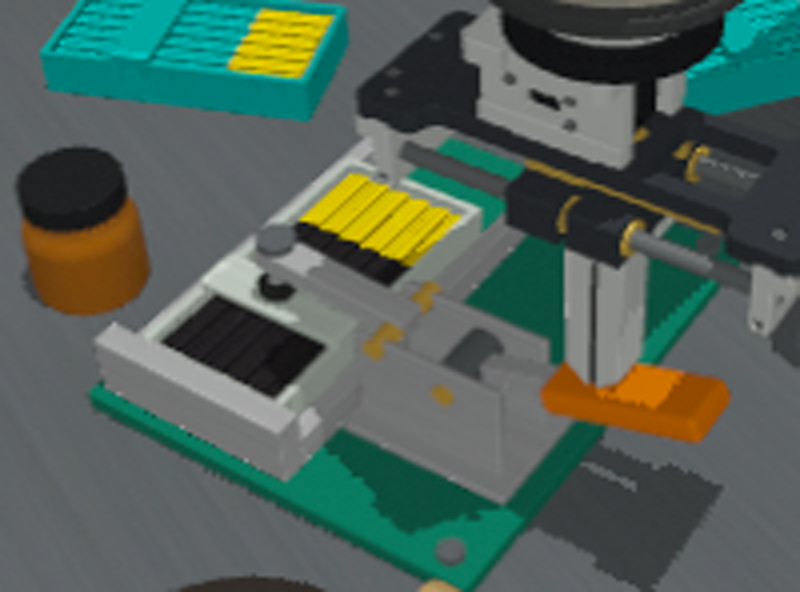

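The lever has gone over, its pad is down on the cross bar near crop (275,285), and the finger carries no force. I'll lift off, clear the view and verify.

```bash
python3 -m inch '{"travel":[[0,0,0.1],[0,0,0.3],[0,0,0.3],[0,0,0.3],[0,0,0.3],[0,0,0.3],[0,0,0],[0,0,0]],"roll":[0,0,0,0,0,0,0,0],"fingers":[1,1,1,1,1,1,1,1]}'
python3 -m inch '{"travel":[[-0.1,0.28,0],[-0.1,0.28,0],[-0.1,0.28,0],[-0.1,0.28,0],[-0.1,0.28,0],[-0.1,0.28,0],[0,0,0],[0,0,0]],"roll":[0,0,0,0,0,0,0,0],"fingers":[1,1,1,1,1,1,1,1]}'; python3 st.py;  python3 pic.py scene i_scene; python3 pic.py top i_top
```

```text
clock: 9.98
position: [0.6181, 0.1398, 0.2866]
tool_rot: [-0.203, 0.979, 0.0, 0.002]
wrist_force: [-0.2, 0.1, -0.7]
gripper_width: 0.0005
clock: 10.65
position: [0.5436, 0.3434, 0.2824]
tool_rot: [-0.205, 0.979, -0.0, -0.001]
wrist_force: [0.4, -0.9, -0.8]
gripper_width: 0.0008
t 10.65 pos [0.5436 0.3434 0.2824] fix 68.3 327.6 F fix -0.0 -1.0 -0.8 q [-0.94  0.33  0.36  1.6  -0.12  1.23  1.43]
```

```bash
sleep 0.1
```

```text
(no output)
```

View pics/i_scene.png

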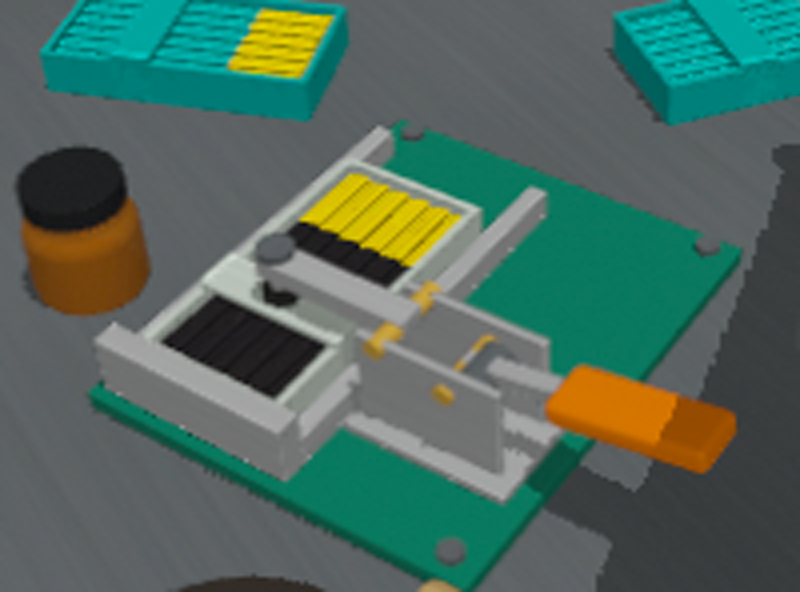

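View pics/i_top.png

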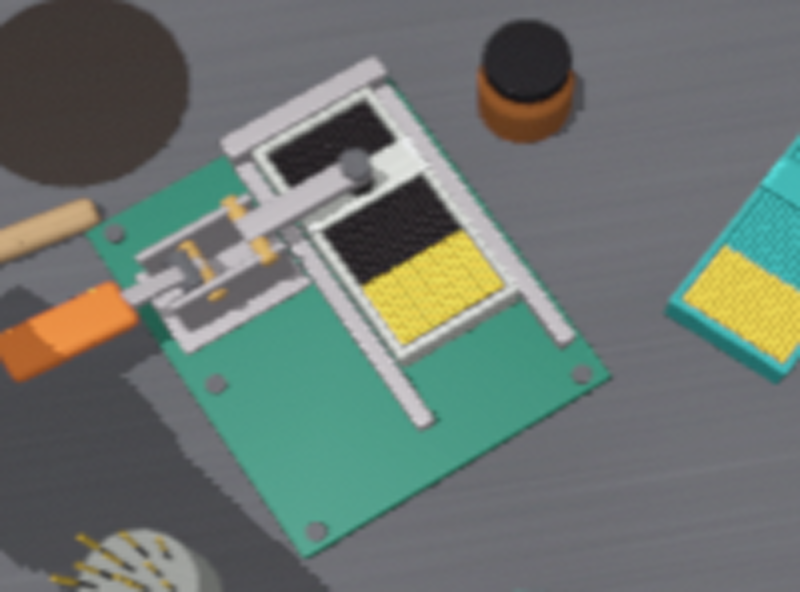

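```bash
python3 - <<'E'
from h import *
p=np.load('pose.npy');c,s=np.cos(p[2]),np.sin(p[2])
for th in(1.2,1.35,1.5):
    f=th-.1; P=np.array([[.055,.05+.12*np.sin(f),.06+.12*np.cos(f)]])
    W=np.c_[p[0]+c*P[:,0]-s*P[:,1],p[1]+s*P[:,0]+c*P[:,1],P[:,2]]
    q=proj(calibration('scene'),W)[0]; r=proj(calibration('top'),W)[0]
    print(th,'scene crop',(q-[150,210]+.5)*[4,3.7],'top crop',(r-[160,110]+.5)*[4,3.7])
im0=cv2.imread('pics/top0.png').astype(int);im1=cv2.imread('pics/i_top_raw.png').astype(int)
E
```

```text
1.2 scene crop [701.90262361 378.54797136] top crop [  3.99223424 338.04949361]
1.35 scene crop [715.67593808 411.71172512] top crop [  1.80970087 351.82303988]
1.5 scene crop [723.1208158  442.89436722] top crop [  4.31136346 363.0721346 ]
```

The paddle's end face is at about (720,442) in the scene crop, matching the 1.5 rad prediction of (723,443), so the lever is locked. The carrier is flush, and the jar and brush handle are at the same pixels as before.

```bash
python3 -c "
from plant import *
print(hand_in())"
```

```text
the job is handed in; nothing more can be done
None
```

I pushed the carrier to the end stop and swung the orange lever over until it locked, then handed the job in at about 10.8 s with the arm clear of everything.

- **Carrier:** I pushed it about 35 mm with the closed fingers. The stop answered with about 13 N at the expected home position, and a wrist close-up showed the front edge on the stop face. One reading disagreed: an earlier wrist picture put the rear edge about 5.7 mm short of home. I put that down to wrist-camera error, because a plate edge in the same picture was also about 3 mm off.
- **Lever:** the readings taken between moves, with the lever part-way and after the snap, were about 7 N or less. In the last picture its end matches the predicted spot for 1.5 rad (locked) within a few crop pixels. The pad is down on the cross bar.
- **Bystanders:** the jar and the brush handle show no shift in the last pictures. The tin is only partly in the last close-up, and its visible part looks unmoved. I compared these by eye and did not measure them.

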